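# Shut the cutlery drawer and the spice box lid

### The arm

A 6-joint arm with a two-finger parallel gripper is mounted at the origin on the work surface. World frame = base frame: x ahead of the robot, y to its left, z up, the work surface at z = 0. Lengths are in m, angles in rad, forces in N, time in s.
With the tool pointing down it reaches from about 0.25 to 0.775 m from the base axis. Payload 4 kg.
Tool frame: the origin (TCP) lies between the finger pads; the fingertips stand 11 mm ahead of it and the grasp point (between the pads) lies 8 mm behind it (robot.tip_extent is the z of the fingertips in the tool frame, in m); z points along the fingers, y is the line along which they close (so a half turn about z gives the same grasp; the last joint's range is limited). The gripper opens to 94 mm and grips with 3 to 60 N. Pads are 16 mm wide; open, the fingers measure 119 mm over their backs; the gripper's body (75 mm by 177 mm) begins 78 mm behind the grasp point.
Start: joints at [1.223, 0.087, 1.371, -0, 1.684, -0.103], TCP at [0.133, 0.534, 0.217] pointing down, gripper open.
Joint ranges: [-3.1, 3.1], [-0.76, 2.03], [0.27, 2.55], [-1.08, 4.22], [0.17, 2.65], [-2.57, 2.57]. Speed limits (rad/s): [2.79, 2.79, 3.14, 3.14, 3.14, 3.14].

### API

Orientations are given as [roll, pitch, yaw] about the fixed x, y, z axes, in that order (R = Rz(yaw) Ry(pitch) Rx(roll)).
In Python, from bench import robot, imaging gives the robot as it stands.
- The arm moves only by the shell command python3 -m pendant 'ROWS'. ROWS is JSON, a list of rows, each a list of 7 numbers: the shift along the world's x, y, z in cm, then the turn, a rotation vector about the world's x, y, z in degrees, then the opening, from 0 (shut) to 1 (fully open). In form: [[dx, dy, dz, ax, ay, az, jaw], ...]. A call has 1 to 8 rows; each row shifts and turns the commanded pose from where the row before left it; what a row does not reach is not made up. A row lasts 1/10 s, in which the tool goes at most 50 mm and 8.59 degrees, less where a joint would pass 70% of its speed; a pose out of reach is approached as far as the arm can. A call is refused whole if a number of a shift passes 5 or a number of a turn 8.59, either way. A call with a gripper value outside its range is refused whole. The fingers move at their own pace and stop on an object; the grip force is fixed at half the most. Time passes only in rows, so rows that do not move let the fingers close. It gives the time, the measured TCP pose, the force, the opening and the grip force at its end, in the units of the state.
- robot.get_obs(): the state, without advancing time (a new reading comes with each control period).
- imaging.snapshot(name): name is "scene" or "top" or "wrist"; returns the picture (480x640x3 uint8, red, green, blue); there is no depth.
- imaging.camera_params(name): a dict with "camera_matrix" (3x3 intrinsics, pixels), "k1" (the pictures are not rectified: a ray, as slopes to the right and down, at radius r is drawn at 1 + k1 r^2 times it, then the intrinsics apply), "R" (3x3) and "t" (3): a world point X has camera coordinates R X + t. Camera axes: x right, y down, z forward; pixel columns grow to the right and rows downward; lengths in m; the calibration is good to about 2 mm. A picture is of the moment at which its call begins: read the wrist's pose just before it. camera_params takes no time and is no camera call; for the wrist camera it gives the pose at the moment of the call.
- robot.close_job(): hands the job in; it is judged then, once.
The state is a dict: "time": time; "joint_positions": joint angles; "qvel": joint speeds; "joint_torque": joint torques, N m; "tool_pos": TCP position; "ee_rot": TCP orientation; "wrist_force": force on the tool from outside, world axes, zero at the start; "wrist_torque": the same for the moment, N m; "width": finger opening in m; "finger_force": force on a finger pad.
Only numpy, scipy, OpenCV 4.12 (cv2) and the standard library are available. Lean on these libraries where they do the work, as an engineer would, in place of code of your own. Each camera call takes 0.05 s, during which the arm holds its last target. There are 200 camera calls.

### The job

Someone has left the cutlery chest's wide drawer and the spice box's sliding lid open: push both fully shut, gently, with the fingertips. The narrow drawer has just been wiped and must stay open as it is; do not lift the chest or the box or shove them along the worktop, and leave the cup on the chest and the pepper mill standing as they are.

Things in the scene. Friction and masses are not known exactly. Their poses are not given: they have to be found in the camera images.
- chest: Loose low wooden chest, 180 (x) x 280 (y) x 85 mm high, about 4 kg, left or right of the spice box. Origin on the worktop 50 mm behind the middle of its front: front at own x = -50 mm, back at +130. +y is the wide drawer's side. Two inset drawers without handles slide out along own -x; the dark slot on each front is only a flat mark. The whole chest slides if pushed with over about 15 N.
- spice_box: Loose wooden box, 160 (x) x 260 (y) mm, about 2.4 kg; side rims at own x = +-76 mm (8 mm thick) are 96 mm high. Origin on the worktop under its centre. The +y half of its top is a fixed board, the -y half is open over four spice jars; a lid slides along own y between the rims. The whole box slides if pushed with over about 9 N.
- wide_drawer (a joint): Wide drawer, how far it stands open in m: 0 = shut, front flush with the chest; at the start 0.025 to 0.08, stop at 0.11. Stays where it is left; about 2 N of friction plus 4 N per m/s.
- wide_drawer_front (a point): Middle of the wide drawer's front face, which is 158 mm wide and 60 mm high (14.5 to 74.5 mm above the worktop); this point is 44.5 mm above the worktop, on own y = +48 mm of the chest, and at own x = -50 mm when shut. Its axes are the chest's; the outside of the front looks to -x.
- narrow_drawer (a joint): Narrow drawer, how far it stands open in m: 0 = shut; at the start 0.04 to 0.08. To be left as it is; same friction as the wide one.
- narrow_drawer_front (a point): Middle of the narrow drawer's front face, 90 mm wide and 60 mm high, 44.5 mm above the worktop, on own y = -84 mm of the chest. Axes as the chest's.
- lid (a joint): Sliding lid, how far it stands open in m along the spice box's own +y: 0 = shut (covers the jars); at the start 0.03 to 0.115, stop at 0.12. Stays where it is left; about 1.5 N of friction plus 3 N per m/s.
- lid_strip (a point): Middle of the top of the raised strip on the lid, 110 mm above the worktop. The lid is a board 142 (x) x 130 (y) x 8 mm, upper face 92 mm above the worktop; the strip in its middle is 90 (x) x 14 (y) mm and 18 mm high on it. Shut, this point is at own y = -64 mm of the box. Axes are the box's; pushing the strip's +y side towards -y shuts the lid.
- cup: White ceramic cup, 80 mm across, 85 mm high, loose, standing on the rear part of the chest's top, which is 85 mm above the worktop; origin at the centre of its underside. A bystander.
- pepper_mill: Dark wooden pepper mill, 56 mm across, 168 mm high, loose, behind the work; origin at the centre of its underside. A bystander.

How it is judged:
At the end, for the whole second after the job is handed in: The wide drawer and the lid are each shut to within 4 mm; the narrow drawer's front is within 20 mm of where it was; chest and spice box stand within 15 mm of where they were, at rest; the cup still stands upright on the chest within 30 mm of where it was (value of joint each of wide_drawer, lid below 0.004 m and distance of narrow_drawer_front from where it was at the start of the episode below 0.02 m and distance of each of chest, spice_box from where it was at the start of the episode below 0.015 m and linear speed of each of chest, spice_box below 0.01 m/s and distance of cup from where it was at the start of the episode below 0.03 m and angle between cup's own z axis and vertical below 0.2 rad); the robot touches nothing.
It fails at once if the chest or the spice box is lifted or tipped (over 12 mm or 0.12 rad) (height (world z) of any of chest, spice_box above 0.012 m or angle between any of chest, spice_box's own z axis and vertical above 0.12 rad).
It fails at once if the chest or the spice box is shoved more than 15 mm (distance of any of chest, spice_box from where it was at the start of the episode above 0.015 m).
It fails at once if the narrow drawer's front is moved more than 20 mm (distance of narrow_drawer_front from where it was at the start of the episode above 0.02 m).
It fails at once if the wide drawer or the lid is slammed (faster than 0.5 m/s) (velocity of joint any of wide_drawer, lid below -0.5 m/s).
It fails at once if the pepper mill is moved more than 20 mm, or the cup more than 30 mm (distance of pepper_mill from where it was at the start of the episode above 0.02 m or distance of cup from where it was at the start of the episode above 0.03 m).
It also fails if it takes over 45 s, if anything falls off the work surface, if the arm or the gripper's body presses on something with over 40 N, if the wrist force passes 120 N, or if a joint passes its speed limit or range.

## Working session

There is one attempt and no reset: what is moved stays moved. The work goes in short steps, Python scripts to look and compute and a shell command to move; the robot and the scene stay as the last step left them, time stands still between calls to the robot, and variables do not carry over. Pictures are saved under pics/ and viewed, at most 10 in all, crops included, and the job is handed in when it is done.

```bash
ls; mkdir -p pics; python3 - <<'E'
from bench import robot, imaging
import cv2
o=robot.get_obs();print(o['time'],o['tool_pos'],o['ee_rot'],o['width'],robot.tip_extent)
for n in("scene","top"):
    cv2.imwrite(f'pics/{n}0.png',imaging.snapshot(n)[:,:,::-1]);p=imaging.camera_params(n);print(n,p)
E
```

```text
pics
0.0 [0.13312919 0.5331142  0.21530119] [-3.13939341e+00 -1.98172865e-04  2.89681404e+00] 0.09409638345280065 0.011
scene {'camera_matrix': array([[621.26381191,   0.        , 309.82609606],
       [  0.        , 621.26381191, 241.77637347],
       [  0.        ,   0.        ,   1.        ]]), 'k1': -0.18059748219618624, 'R': array([[ 0.77869773,  0.62732092, -0.00991478],
       [ 0.36684467, -0.46807315, -0.80394808],
       [-0.50897429,  0.62239536, -0.59461684]]), 't': array([-0.49031877, -0.17019879,  1.74253551])}
top {'camera_matrix': array([[462.1950992 ,   0.        , 312.15634057],
       [  0.        , 462.1950992 , 244.3503543 ],
       [  0.        ,   0.        ,   1.        ]]), 'k1': -0.019320025640127192, 'R': array([[-1.38103642e-02, -9.99904540e-01, -4.30384922e-04],
       [-9.97609555e-01,  1.38078104e-02, -6.77090834e-02],
       [ 6.77085626e-02, -5.05730993e-04, -9.97705014e-01]]), 't': array([-0.02101216,  0.65422851,  0.96442848])}
```

View pics/scene0.png

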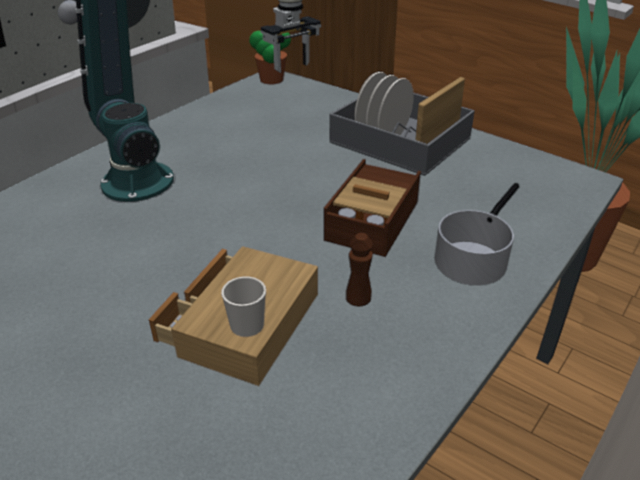

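View pics/top0.png

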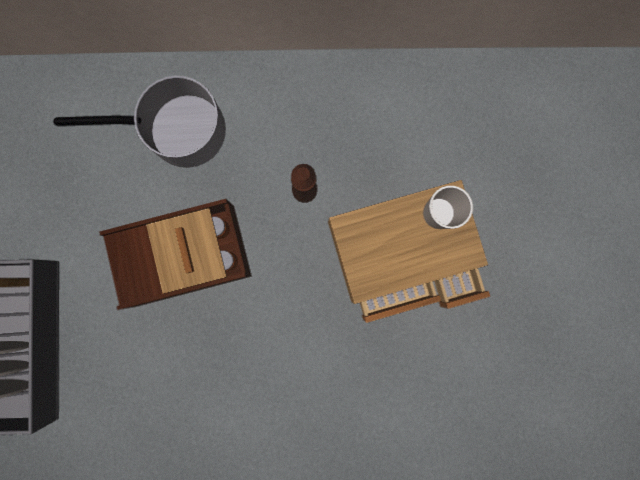

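The scene shows the chest on the robot's right, with both drawers open and the cup on its rear. The box is on the left with its lid half open, and the mill is behind and between them. In the top view the chest's top corners are at about (330,218), (461,183), (487,265) and (354,303). The lid strip runs from (180,228) to (190,272). I'll zoom in for sharper corners.

```bash
python3 - <<'E'
import cv2,numpy as np
t=cv2.imread('pics/top0.png');s=cv2.imread('pics/scene0.png')
def z(im,x,y,w,h,k): 
    c=cv2.resize(im[y:y+h,x:x+w],None,fx=k,fy=k,interpolation=cv2.INTER_CUBIC)
    for g in range(0,w,20): cv2.putText(c,str(x+g),(g*k,8),0,.3,(255,255,255),1);cv2.line(c,(g*k,10),(g*k,16),(0,255,255),1)
    for g in range(20,h,20): cv2.putText(c,str(y+g),(0,g*k+3),0,.3,(255,255,255),1);cv2.line(c,(22,g*k),(28,g*k),(0,255,255),1)
    return c
cv2.imwrite('pics/zt.png',np.vstack([z(t,320,175,180,150,4)]))
cv2.imwrite('pics/zb.png',np.hstack([z(t,95,190,160,125,2 if 0 else 5)]) if 0 else np.hstack([z(t,95,195,160,120,3)[:360,:], z(s,320,150,105,120,3)]))
cv2.imwrite('pics/zs.png',z(s,145,240,180,145,4))
E
```

```text
(no output)
```

View pics/zt.png

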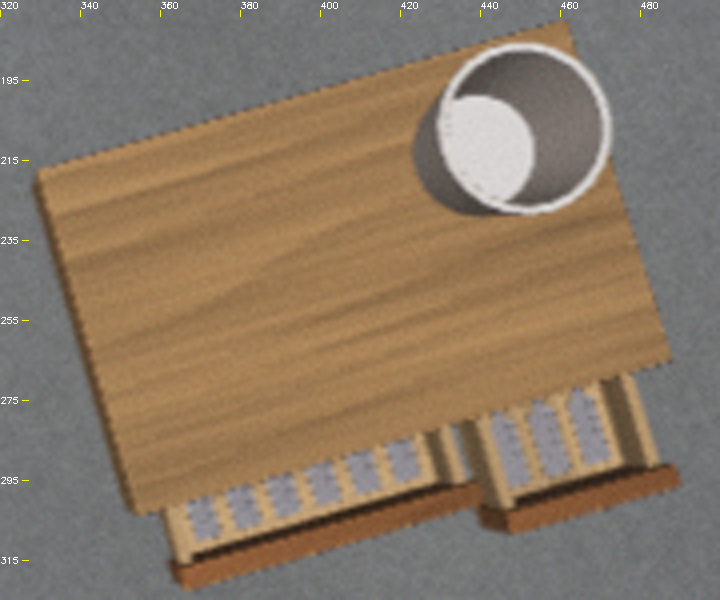

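View pics/zb.png

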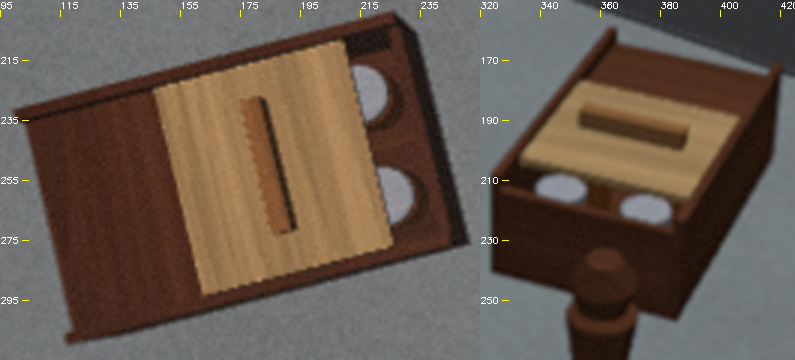

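View pics/zs.png

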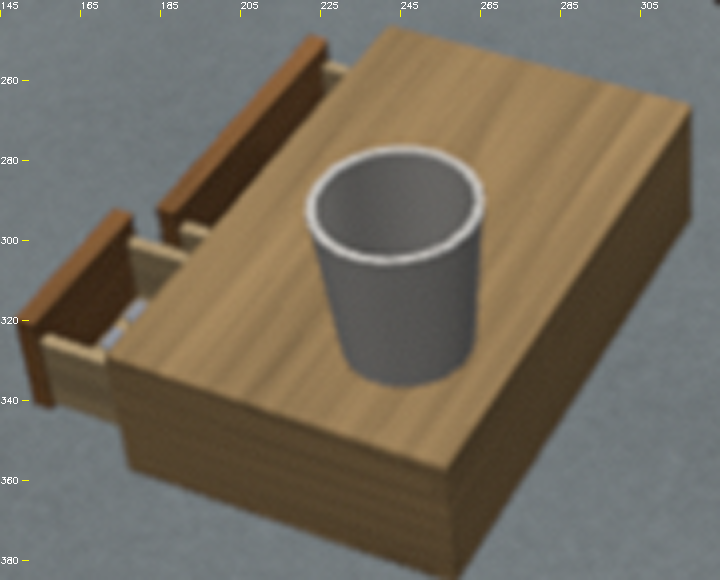

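```bash
cat > h.py <<'E'
import numpy as np
from bench import imaging
from scipy.optimize import least_squares
P={n:imaging.camera_params(n) for n in("scene","top")}
def proj(n,X):
    p=P[n];c=p['R']@np.asarray(X)+p['t'];s=c[:2]/c[2];s=s*(1+p['k1']*(s@s));return p['camera_matrix'][:2,:2]@s+p['camera_matrix'][:2,2]
def tri(t,s):
    r=least_squares(lambda X:np.r_[proj('top',X)-t,proj('scene',X)-s],[.5,0,.08]);return r.x,np.abs(r.fun).max()
def Rz(a): return np.array([[np.cos(a),-np.sin(a)],[np.sin(a),np.cos(a)]])
def world(q,o): return np.r_[Rz(q[2])@np.array(o[:2])+q[:2],o[2]]
def fit(obs,q0):
    r=least_squares(lambda q:np.concatenate([proj(n,world(q,o))-u for n,o,u in obs]),q0);return r.x,r.fun.reshape(-1,2).round(1)
E
python3 - <<'E'
from h import *
np.set_printoptions(precision=4,suppress=True)
D={'c+b':((329.5,217.5),(317.8,266.2)),'c+f':((354.3,303.2),(242.5,246.8)),'c-b':((462.5,180),(256.8,357)),'c-f':((488,265),(171.5,327.5)),
'w+':((366.2,322),(222.5,248.8)),'w-':((441,300),(184.3,292)),'n+':((447.5,308.2),(173.8,292.5)),'n-':((490,296.2),(150.5,320)),'strip':((184,250.3),(371.3,190.3))}
T={}
for k,v in D.items(): T[k],e=tri(*v); print(k,T[k],round(e,1))
ob=[]
for k,x,y in(('c+b',.13,.14),('c+f',-.05,.14),('c-b',.13,-.14),('c-f',-.05,-.14)):
    ob+=[('top',(x,y,.085),D[k][0]),('scene',(x,y,.085),D[k][1])]
q,r=fit(ob,[.55,-.2,.25]);print('chest',q,np.degrees(q[2]));print(r.tolist())
for k in('w+','w-','n+','n-'): print(k,'own',Rz(q[2]).T@(T[k][:2]-q[:2]))
ob=[('top',(.08,.13,.096),(100,231.7)),('top',(.08,-.13,.096),(226,199)),('top',(-.08,.13,.096),(117.7,309.3)),('top',(-.08,-.13,.096),(245,276.7))]
b,r=fit(ob,[.55,.3,.25]);print('box',b,np.degrees(b[2]));print(r.tolist())
print('strip own',Rz(b[2]).T@(T['strip'][:2]-b[:2]))
w=lambda X:[(X[0]),X[1]]
for n,p in(('cup rim',(454.6+0,207,.17)),('mill top',(303,177,.168))):
    s=least_squares(lambda X:proj('top',[X[0],X[1],p[2]])-p[:2],[.5,0]).x; print(n,s)
from bench import robot;print(robot.get_obs()['tool_pos'])
E
```

```text
c+b [ 0.7037 -0.0652  0.084 ] 0.3
c+f [ 0.5316 -0.1119  0.0824] 0.2
c-b [ 0.7776 -0.3343  0.0848] 1.0
c-f [ 0.6038 -0.38    0.0856] 0.3
w+ [ 0.4931 -0.136   0.0733] 0.0
w- [ 0.5349 -0.2873  0.0731] 0.2
n+ [ 0.518  -0.3006  0.0715] 0.0
n- [ 0.5424 -0.3855  0.0725] 1.2
strip [0.6408 0.2214 0.1056] 0.6
chest [ 0.6157 -0.2334  0.264 ] 15.127000604863595
[[-0.6, -0.8], [0.3, -0.4], [-0.3, 0.3], [-0.3, -1.2], [-0.6, -0.9], [-1.1, 0.0], [0.4, -0.3], [-0.8, 0.7]]
w+ own [-0.0929  0.1259]
w- own [-0.0921 -0.031 ]
n+ own [-0.1119 -0.0394]
n- own [-0.1105 -0.1277]
box [0.6337 0.2469 0.2389] 13.686171943843677
[[-0.5, -0.4], [0.3, -0.3], [-0.4, 0.6], [0.6, 0.1]]
strip own [ 0.0008 -0.0265]
cup rim [ 0.7086 -0.2912]
mill top [ 0.7682 -0.0149]
[0.1332 0.5332 0.2155]
```

```bash
python3 - <<'E'
from h import *
np.set_printoptions(precision=4,suppress=True)
b=[.6337,.2469,.2389];c=[.6157,-.2334,.264]
print('lid start',world(b,(0,.014,.108)),'lid end',world(b,(0,-.0445,.108)),'dir -y 1cm',Rz(b[2])@[0,-1])
print('drawer start',world(c,(-.125,.048,.046)),'end',world(c,(-.058,.048,0)),'dir',Rz(c[2])@[1,0])
E
python3 -m pendant '[[0,0,3,0,0,6.9,0],[0,-4,2,0,0,6.9,0],[1,-4,0,0,0,6.9,0],[3,-4,0,0,0,7,0],[4,-3,0,0,0,0,0],[4.5,-3,0,0,0,0,0],[4.5,-3,0,0,0,0,0],[4.5,-3,0,0,0,0,0]]'
```

```text
lid start [0.6304 0.2605 0.108 ] lid end [0.6442 0.2037 0.108 ] dir -y 1cm [ 0.2366 -0.9716]
drawer start [ 0.4825 -0.2197  0.046 ] end [ 0.5472 -0.2022  0.    ] dir [0.9654 0.2609]
time: 0.9
tool_pos: [0.3391, 0.2989, 0.2663]
ee_rot: [3.141, -0.0, -2.903]
wrist_force: [0.9, 0.8, 0.0]
width: 0.0333
finger_force: 0.0
```

```bash
python3 -m pendant '[[4.5,-0.6,0,0,0,0,0],[4.5,-0.6,0,0,0,0,0],[4.5,-0.6,0,0,0,0,0],[4.5,-0.6,0,0,0,0,0],[4.5,-0.6,0,0,0,0,0],[4.5,-0.6,0,0,0,0,0],[2,-0.2,0,0,0,0,0],[0,0,0,0,0,0,0]]'; python3 -m pendant '[[0,0,-4,0,0,0,0],[0,0,-4,0,0,0,0],[0,0,-3,0,0,0,0],[0,0,-2,0,0,0,0],[0,0,0,0,0,0,0]]'
```

```text
time: 1.7
tool_pos: [0.6301, 0.2611, 0.2631]
ee_rot: [-3.141, -0.004, -2.906]
wrist_force: [-0.4, 0.8, -0.6]
width: 0.0006
finger_force: 0.0
time: 2.2
tool_pos: [0.6244, 0.2623, 0.1319]
ee_rot: [-3.141, -0.009, -2.902]
wrist_force: [0.8, -0.8, 0.4]
width: 0.0008
finger_force: 0.0
```

```bash
python3 -m pendant '[[0.5,0,-1.2,0,0,0,0],[0,0,-1.1,0,0,0,0],[0,0,0,0,0,0,0],[0,0,0,0,0,0,0]]'; python3 - <<'E'
from bench import robot, imaging
import cv2,numpy as np
a=imaging.snapshot('scene')[130:280,300:450,::-1];b=imaging.snapshot('wrist')[:,:,::-1]
print(robot.get_obs()['tool_pos'])
cv2.imwrite('pics/lid1.png',np.hstack([cv2.resize(a,(400,400)),cv2.resize(b,(400,300)) if 0 else cv2.copyMakeBorder(cv2.resize(b,(400,300)),0,100,0,0,0)]))
E
```

```text
time: 2.6
tool_pos: [0.6332, 0.2625, 0.1138]
ee_rot: [3.141, 0.0, -2.903]
wrist_force: [-0.2, 0.6, 1.0]
width: 0.0004
finger_force: 0.0
[0.63350844 0.26261289 0.11447518]
```

View pics/lid1.png

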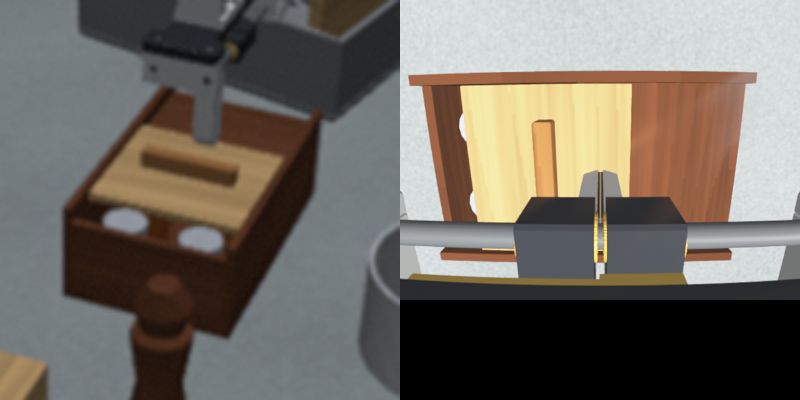

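The left panel shows the closed fingertips just behind the strip's +y side, about mid-strip and clear above the lid. In the right panel the wrist view shows the gap to the strip. I'll go down 5 mm and push.

```bash
python3 -m pendant '[[0,0,-0.5,0,0,0,0],[0,0,0,0,0,0,0],[0.05,-0.3,0,0,0,0,0],[0.07,-0.3,0,0,0,0,0],[0.07,-0.3,0,0,0,0,0],[0.07,-0.3,0,0,0,0,0],[0.07,-0.3,0,0,0,0,0],[0.07,-0.3,0,0,0,0,0]]';python3 -m pendant '[[0.07,-0.3,0,0,0,0,0],[0.07,-0.3,0,0,0,0,0],[0.07,-0.3,0,0,0,0,0],[0.07,-0.3,0,0,0,0,0]]'
```

```text
time: 3.5
tool_pos: [0.6372, 0.2441, 0.1086]
ee_rot: [3.142, 0.0, -2.903]
wrist_force: [-0.1, 0.4, -0.2]
width: 0.0005
finger_force: 0.0
time: 3.9
tool_pos: [0.6399, 0.2327, 0.1086]
ee_rot: [3.141, 0.0, -2.903]
wrist_force: [-0.9, 2.3, -0.2]
width: 0.0007
finger_force: 0.8
```

```bash
python3 -m pendant '[[0.07,-0.3,0,0,0,0,0],[0.07,-0.3,0,0,0,0,0],[0.07,-0.3,0,0,0,0,0],[0.07,-0.3,0,0,0,0,0],[0.07,-0.3,0,0,0,0,0],[0.07,-0.3,0,0,0,0,0]]';python3 -m pendant '[[0.05,-0.2,0,0,0,0,0],[0.05,-0.2,0,0,0,0,0],[0.02,-0.1,0,0,0,0,0]]'
```

```text
time: 4.5
tool_pos: [0.6443, 0.2142, 0.1086]
ee_rot: [3.142, 0.0, -2.903]
wrist_force: [0.4, 1.8, -0.3]
width: 0.0004
finger_force: 0.8
time: 4.8
tool_pos: [0.6454, 0.2092, 0.1086]
ee_rot: [3.142, 0.0, -2.903]
wrist_force: [0.4, 2.1, -0.2]
width: 0.0005
finger_force: 0.8
```

```bash
python3 -m pendant '[[0.02,-0.1,0,0,0,0,0],[0.02,-0.1,0,0,0,0,0]]';python3 -m pendant '[[0.02,-0.1,0,0,0,0,0],[0,0,0,0,0,0,0]]'
```

```text
time: 5.0
tool_pos: [0.6457, 0.2075, 0.1086]
ee_rot: [3.142, 0.0, -2.903]
wrist_force: [1.5, 2.5, -0.2]
width: 0.0009
finger_force: 0.8
time: 5.2
tool_pos: [0.6458, 0.2063, 0.1085]
ee_rot: [-3.141, -0.0, -2.903]
wrist_force: [-0.8, 0.6, 0.5]
width: 0.0006
finger_force: 0.5
```

Force is still only sliding friction, so I'll keep going in 1 mm steps until the stop.

```bash
python3 -m pendant '[[0.02,-0.1,0,0,0,0,0]]'|grep -E 'pos|force';python3 -m pendant '[[0.02,-0.1,0,0,0,0,0]]'|grep -E 'pos|force';python3 -m pendant '[[0.02,-0.1,0,0,0,0,0]]'|grep -E 'pos|force'
```

```text
tool_pos: [0.646, 0.2056, 0.1085]
wrist_force: [1.2, 1.5, 1.2]
finger_force: 0.8
tool_pos: [0.6461, 0.2052, 0.1086]
wrist_force: [0.9, 4.1, 0.5]
finger_force: 2.3
tool_pos: [0.6461, 0.2052, 0.1086]
wrist_force: [-0.9, 6.2, -0.1]
finger_force: 3.4
```

The force climbed to 6 N with no further motion at y=0.205, which is near the predicted 0.204, so the lid is on its stop. I'll back off and lift.

```bash
python3 -m pendant '[[-0.2,0.8,0,0,0,0,0],[-0.2,0.8,0,0,0,0,0],[0,0,4,0,0,0,0],[0,0,4,0,0,0,0],[0,0,4,0,0,0,0],[-4.5,-3,2,0,0,1.4,0],[-4.5,-4.5,0,0,0,0,0],[-4.5,-4.5,0,0,0,0,0]]'; python3 - <<'E'
from h import *
import cv2
t=imaging.snapshot('top');cv2.imwrite('pics/top2.png',t[:,:,::-1])
d=cv2.absdiff(cv2.imread('pics/top0.png'),t[:,:,::-1].copy());print(d[170:330,325:500].max())
b=[.6337,.2469,.2389]
print('shut strip',proj('top',world(b,(0,-.064,.11))),'lid -y edge',proj('top',world(b,(0,-.129,.092))),'+y edge',proj('top',world(b,(0,.001,.092))))
cv2.imwrite('pics/lid2.png',cv2.resize(t[190:315,95:260,::-1],None,fx=4,fy=4,interpolation=cv2.INTER_CUBIC))
E
```

```text
time: 6.3
tool_pos: [0.5318, 0.1219, 0.2466]
ee_rot: [-3.14, 0.001, -2.878]
wrist_force: [1.5, -0.6, 0.2]
width: 0.0002
finger_force: 0.0
23
shut strip [201.82691792 245.39728565] lid -y edge [235.74292377 237.82544335] +y edge [172.22008889 254.16472723]
```

View pics/lid2.png

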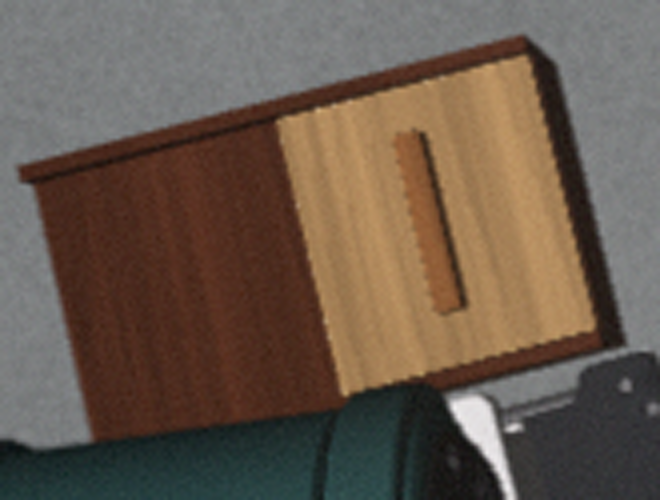

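The lid covers the jars: strip at pixel (202,245) against the predicted (201.8,245.4), with the box corner unmoved at (226,199). On to the drawer.

```bash
python3 -m pendant '[[-1.5,-4.5,0,0,0,0,0],[-1.5,-4.5,0,0,0,0,0],[-1,-4.5,0,0,0,0,0],[-1,-4.5,0,0,0,0,0],[0,-4.5,0,0,0,0,0],[0,-4.5,0,0,0,0,0],[0,-4.5,0,0,0,0,0],[0,-2.5,0,0,0,0,0]]'; python3 -m pendant '[[0,0,-4,0,0,0,0],[0,0,-4,0,0,0,0],[0,0,-3,0,0,0,0],[0,0,-2,0,0,0,0],[0,0,0,0,0,0,0],[0,0,0,0,0,0,0]]'
```

```text
time: 7.15
tool_pos: [0.482, -0.2204, 0.2455]
ee_rot: [-3.141, -0.002, -2.882]
wrist_force: [0.1, -0.2, 0.2]
width: 0.0004
finger_force: 0.0
time: 7.75
tool_pos: [0.4828, -0.2172, 0.1162]
ee_rot: [-3.142, -0.001, -2.879]
wrist_force: [0.5, -0.0, 0.2]
width: 0.0007
finger_force: 0.0
```

```bash
python3 -m pendant '[[0,0,-3,0,0,0,0],[0,0,-2.5,0,0,0,0],[0,0,-1.4,0,0,0,0],[0,0,0,0,0,0,0],[0,0,0,0,0,0,0]]'; python3 -m pendant '[[0.3,0.08,0,0,0,0,0],[0.3,0.08,0,0,0,0,0],[0.3,0.08,0,0,0,0,0],[0.3,0.08,0,0,0,0,0],[0.3,0.08,0,0,0,0,0],[0.3,0.08,0,0,0,0,0],[0.3,0.08,0,0,0,0,0]]'
```

```text
time: 8.25
tool_pos: [0.4837, -0.2178, 0.0484]
ee_rot: [-3.14, 0.002, -2.879]
wrist_force: [0.2, 0.9, 0.3]
width: 0.0003
finger_force: 0.0
time: 8.95
tool_pos: [0.5038, -0.2116, 0.0468]
ee_rot: [3.141, -0.0, -2.879]
wrist_force: [-4.0, -1.2, 0.3]
width: 0.0006
finger_force: 1.1
```

```bash
python3 -m pendant '[[0.3,0.08,0,0,0,0,0],[0.3,0.08,0,0,0,0,0],[0.3,0.08,0,0,0,0,0],[0.3,0.08,0,0,0,0,0],[0.3,0.08,0,0,0,0,0],[0.3,0.08,0,0,0,0,0],[0.3,0.08,0,0,0,0,0],[0.3,0.08,0,0,0,0,0]]'|grep -E 'pos|force'; python3 -m pendant '[[0.3,0.08,0,0,0,0,0],[0.3,0.08,0,0,0,0,0],[0.2,0.05,0,0,0,0,0],[0.1,0.03,0,0,0,0,0]]'|grep -E 'pos|force'
```

```text
tool_pos: [0.5279, -0.205, 0.0468]
wrist_force: [-2.1, 0.3, 1.2]
finger_force: 1.1
tool_pos: [0.5369, -0.2027, 0.0468]
wrist_force: [-2.3, 0.5, 1.0]
finger_force: 1.0
```

```bash
for i in 1; do :; done; python3 -m pendant '[[0.1,0.03,0,0,0,0,0],[0.1,0.03,0,0,0,0,0]]'|grep -E 'pos|force';python3 -m pendant '[[0.1,0.03,0,0,0,0,0]]'|grep -E 'pos|force';python3 -m pendant '[[0.1,0.02,0,0,0,0,0]]'|grep -E 'pos|force'
```

```text
tool_pos: [0.5387, -0.2022, 0.0467]
wrist_force: [-2.2, -0.0, 0.8]
finger_force: 1.0
tool_pos: [0.5397, -0.2019, 0.0467]
wrist_force: [-1.6, 0.5, -0.5]
finger_force: 1.0
tool_pos: [0.5407, -0.2016, 0.0468]
wrist_force: [-2.1, 0.3, 0.2]
finger_force: 1.0
```

```bash
python3 -m pendant '[[0.1,0.03,0,0,0,0,0],[0.1,0.03,0,0,0,0,0]]'|grep -E 'pos|force';python3 -m pendant '[[0.1,0.03,0,0,0,0,0]]'|grep -E 'pos|force';python3 -m pendant '[[0.1,0.02,0,0,0,0,0]]'|grep -E 'pos|force'
```

```text
tool_pos: [0.5427, -0.2011, 0.0467]
wrist_force: [-2.8, 0.8, 0.4]
finger_force: 1.0
tool_pos: [0.5437, -0.2008, 0.0467]
wrist_force: [-1.8, 0.3, -0.3]
finger_force: 1.0
tool_pos: [0.5447, -0.2006, 0.0468]
wrist_force: [-2.8, 0.5, 0.8]
finger_force: 1.0
```

```bash
python3 -m pendant '[[0.1,0.03,0,0,0,0,0]]'|grep -E 'pos|force';python3 -m pendant '[[0.1,0.02,0,0,0,0,0]]'|grep -E 'pos|force'
```

```text
tool_pos: [0.5457, -0.2003, 0.0467]
wrist_force: [-5.6, -0.5, 1.1]
finger_force: 2.6
tool_pos: [0.5456, -0.2003, 0.0468]
wrist_force: [-7.9, 0.4, 2.5]
finger_force: 3.7
```

It stopped at x=0.5457 (prediction about 0.545) with the force rising to 8 N, so the drawer is shut. I'll retreat and check.

```bash
python3 -m pendant '[[-0.5,-0.13,0,0,0,0,0],[-2,-0.5,0,0,0,0,0],[-3,-0.8,0,0,0,0,0],[0,0,3,0,0,0,0],[0,0,4,0,0,0,0],[0,0,5,0,0,0,0],[-4,0,4,0,0,0,0],[-4,0,2,0,0,0,0]]';python3 -m pendant '[[-4,2,0,0,0,0,0],[-4,4,0,0,0,0,0],[0,4,0,0,0,0,0],[0,4,0,0,0,0,0],[0,4,0,0,0,0,0],[0,4,0,0,0,0,0],[0,0,0,0,0,0,0],[0,0,0,0,0,0,0]]'; python3 - <<'E'
from bench import imaging
import cv2
t=imaging.snapshot('top')[:,:,::-1];cv2.imwrite('pics/top3.png',t)
cv2.imwrite('pics/end.png',t[150:420,90:510].repeat(1,0)) if 0 else cv2.imwrite('pics/end.png',cv2.resize(t[165:330,90:510],(800,314),interpolation=cv2.INTER_CUBIC))
E
```

```text
time: 11.95
tool_pos: [0.4181, -0.2158, 0.2268]
ee_rot: [-3.134, 0.007, -2.877]
wrist_force: [0.7, -0.3, 0.9]
width: 0.0005
finger_force: 0.0
time: 12.75
tool_pos: [0.3417, 0.0012, 0.2228]
ee_rot: [-3.14, 0.003, -2.876]
wrist_force: [-0.1, 0.3, 0.4]
width: 0.0006
finger_force: 0.0
```

View pics/end.png

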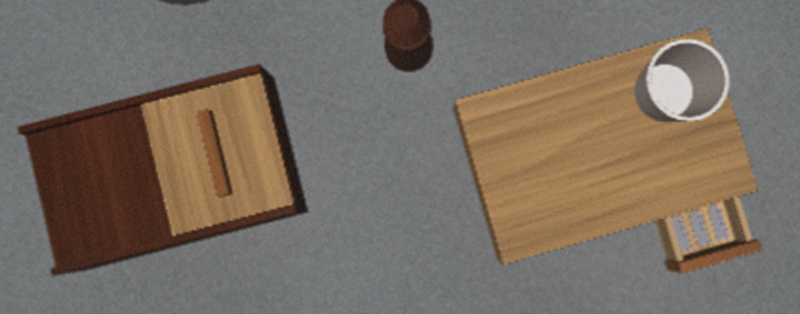

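The picture shows the wide drawer flush and hidden under the front edge, and the lid shut. The narrow drawer is still open (outer right end at about (762,245), which is full-frame (490,294), as before). Cup and mill are standing and the chest corners are unchanged.

```bash
python3 -c "
from bench import robot
print(robot.close_job())"
```

```text
the job is handed in; nothing more can be done
None
```

I pushed the wide drawer and the lid shut gently (peak push about 8 N) and handed the job in; in the last picture the narrow drawer, chest, box, cup and mill are unmoved, but no verdict came back.

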